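# Empty the slim stock bin and file it in the row

## Task

Tip the three copper elbows out of the loose slim bin into the wide open bin, then stand the emptied slim bin upright on the bench and let go of it. Then take it again and push it, back first, into the narrow gap in the middle of the row of slim bins, nudging its neighbours apart without toppling them, until it is fully home against the back stop with its low front facing out like the others. All three elbows must end in the wide bin; leave the other things on the bench where they are.

Things in the scene. Friction and masses are not known exactly. Their poses are not given: they have to be found in the camera images.
- slim_mid (a point): centre of the loose slim bin, 40 mm above its underside: open-topped blue plastic bin, 100 mm long (x), 40 wide (y), 80 high, 0.1 kg. x points to its back, so its low front is at -x; z up. Flat 3 mm side walls, 80 mm high from 16 mm in front of the centre to the back, sloping down to 42 mm at the front. Can be held across its 40 mm width by the side walls where nothing stands beside it
- slim_lip (a point): middle of the slim bin's front lip, 50 mm in front of its centre, 36 mm above its underside. Inside, the flat floor ends 5 mm in front of the centre and a 39 degree ramp rises to this lip, so pieces slide out over the front when the bin is tipped forward by 70 to 85 degrees. Below the lip is an upright front plate down to 12 mm height
- slim_rim (a point): middle of the top edge of the slim bin's back wall, 45 mm behind its centre, 80 mm high. The wall is 10 mm thick, 26 mm wide; the plan narrows from 40 to 26 mm over the last 12 mm, a nose that wedges between neighbours. Once empty the bin can be held by this wall from above, one finger inside (30 mm clear width there), one behind
- elbow0: one of three copper pipe elbows that start in the slim bin: two 16 mm thick legs at a right angle, 26 x 26 x 16 mm, 25 g, loose; origin at the middle of its square outline
- elbow1: one of three copper pipe elbows that start in the slim bin: two 16 mm thick legs at a right angle, 26 x 26 x 16 mm, 25 g, loose; origin at the middle of its square outline
- elbow2: one of three copper pipe elbows that start in the slim bin: two 16 mm thick legs at a right angle, 26 x 26 x 16 mm, 25 g, loose; origin at the middle of its square outline
- wide: wide open blue plastic bin, empty, fixed to the bench: 180 x 180 mm, 60 mm high, walls 4 mm; origin at the centre of its underside
- rack: fixed steel rack: two cheeks 70 mm high, 214 mm apart, and a back stop 20 mm high; no floor, bins stand on the bench. Origin at bench level where the centre of the slim bin's underside is when fully home; x to the back stop (face 50 mm behind the origin), y along the row; front (-x) and top open. Gap between bin_b and bin_c 31 to 35 mm; about 5 mm spare between the other bins and at the cheeks
- bin_a: one of four filed bins: blue plastic, same shape and size as the slim bin (100 x 40 x 80 mm) but with fittings in it, about 0.22 kg, loose, standing on the bench in the rack, its front 50 mm in front of its origin; origin at the centre of its underside, x to its back, y along the row; the outermost at the rack's +y end
- bin_b: one of four filed bins: blue plastic, same shape and size as the slim bin (100 x 40 x 80 mm) but with fittings in it, about 0.22 kg, loose, standing on the bench in the rack, its front 50 mm in front of its origin; origin at the centre of its underside, x to its back, y along the row; second from the +y end, borders the gap on its +y side
- bin_c: one of four filed bins: blue plastic, same shape and size as the slim bin (100 x 40 x 80 mm) but with fittings in it, about 0.22 kg, loose, standing on the bench in the rack, its front 50 mm in front of its origin; origin at the centre of its underside, x to its back, y along the row; third from the +y end, borders the gap on its -y side
- bin_d: one of four filed bins: blue plastic, same shape and size as the slim bin (100 x 40 x 80 mm) but with fittings in it, about 0.22 kg, loose, standing on the bench in the rack, its front 50 mm in front of its origin; origin at the centre of its underside, x to its back, y along the row; the outermost at the rack's -y end
- tape: bystander: grey roll of tape, 90 mm across, 48 mm high, near the rack; origin under its centre
- valve: bystander: brass ball valve with a red lever, 70 mm long, 55 mm high; origin under its centre
- carton: bystander: cardboard carton 90 x 130 x 75 mm; origin under its centre
- wrench: bystander: steel wrench lying on the bench; origin at its underside
- flux: bystander: white plastic jar, 64 mm across, 70 mm high; origin under its centre

How it is judged:
On the way, in this order (a step that is already met when the one before it is completed fails the run):
1. all three elbows lie in the wide bin (x of elbow0 in the frame of wide between -0.086 and 0.086 m and y of elbow0 in the frame of wide between -0.086 and 0.086 m and z of elbow0 in the frame of wide between 0 and 0.055 m and x of elbow1 in the frame of wide between -0.086 and 0.086 m and y of elbow1 in the frame of wide between -0.086 and 0.086 m and z of elbow1 in the frame of wide between 0 and 0.055 m and x of elbow2 in the frame of wide between -0.086 and 0.086 m and y of elbow2 in the frame of wide between -0.086 and 0.086 m and z of elbow2 in the frame of wide between 0 and 0.055 m), for 0.2 s.
2. the emptied slim bin stands upright on the bench, clear in front of the row or anywhere else outside it, let go (angle between slim_mid's own z axis and vertical below 0.1 rad and height (world z) of slim_mid below 0.046 m and contact force between the fingers and slim below 0.1 N and linear speed of slim below 0.03 m/s and not (x of slim_mid in the frame of rack between -0.06 and 0.06 m and y of slim_mid in the frame of rack between -0.107 and 0.107 m)), for 0.2 s.
At the end, for the whole second after the job is handed in: The elbows lie in the wide bin. The slim bin stands upright on the bench between bin_b and bin_c, home (at most 8 mm proud), square within 0.1 rad, low front outward, at rest. The four other bins stand upright in the rack, at most 15 mm forward of home, tilt under 0.1, square within 0.12 rad (all of step 1 and linear speed of each of elbow0, elbow1, elbow2 below 0.03 m/s and x of bin_a in the frame of rack between -0.015 and 0.008 m and angle between each of bin_a, bin_b, bin_c, bin_d's own z axis and vertical below 0.1 rad and height (world z) of each of bin_a, bin_b, bin_c, bin_d below 0.006 m and angle between the x axis of each of bin_a, bin_b, bin_c, bin_d and the x axis of rack, either way round below 0.12 rad and x of bin_b in the frame of rack between -0.015 and 0.008 m and x of bin_c in the frame of rack between -0.015 and 0.008 m and x of bin_d in the frame of rack between -0.015 and 0.008 m and x of slim_mid in the frame of rack between -0.008 and 0.006 m and y of slim_mid in the frame of bin_b below -0.03 m and y of slim_mid in the frame of bin_c above 0.03 m and angle between slim_mid's own z axis and vertical below 0.08 rad and height (world z) of slim_mid below 0.046 m and angle between the x axis of slim_mid and the x axis of rack, either way round below 0.1 rad and x of slim_lip in the frame of rack below -0.03 m and linear speed of slim below 0.02 m/s); the robot touches nothing.
It fails at once if a bin of the row is toppled (leans over 0.35 rad) (angle between any of bin_a, bin_b, bin_c, bin_d's own z axis and vertical above 0.35 rad).
It fails at once if a bystander is moved more than 30 mm (distance of any of tape, valve, carton, wrench, flux from where it was at the start of the episode above 0.03 m).
It also fails if it takes over 72 s, if anything falls off the work surface, if the arm or the gripper's body presses on something with over 40 N, if the wrist force passes 120 N, or if a joint passes its speed limit or range.

## Robot

A 6-joint arm with a two-finger parallel gripper is mounted at the origin on the work surface. World frame = base frame: x ahead of the robot, y to its left, z up, the work surface at z = 0. Lengths are in m, angles in rad, forces in N, time in s.
With the tool pointing down it reaches from about 0.225 to 0.725 m from the base axis. Payload 3.1 kg.
Tool frame: the origin (TCP) lies at the centre of the arm's flange, where the gripper is bolted on; the fingertips stand 173 mm ahead of it and the grasp point (between the pads) lies 155 mm ahead of it; z points along the fingers, y is the line along which they close (so a half turn about z gives the same grasp; the last joint's range is limited). The gripper opens to 85 mm and grips with 20 to 120 N. Pads are 22 mm wide; open, the fingers measure 114 mm over their backs; the gripper's body (76 mm by 85 mm) begins 54 mm behind the grasp point. The pads swing forward as they close: fully open they stand 13 mm farther back than shut.
Start: joints at [-1.43, 0.048, 0.099, 1.622, 0, 1.443], TCP at [0.139, -0.506, 0.405] pointing down, gripper open.
Joint ranges: [-2.91, 2.91], [-0.99, 1.94], [-1.21, 1.42], [-2.12, 2.29], [-1.49, 1.47], [-3.14, 3.14]. Speed limits (rad/s): [2.79, 2.79, 3.14, 3.14, 3.14, 3.14].

## Interface

Orientations are given as a unit quaternion [x, y, z, w].
In Python, from workcell import ctrl, get_image, get_calibration, recognise, trace, spot_point gives the robot as it stands. The module is installed in compiled form; this text tells all that it offers.
- The arm moves only by the tool move_arm, never from a script. Its argument "rows" is one flat list of numbers, 7 for each row, row after row: the turn, a rotation vector about the world's x, y, z in units of 6 degrees (1.0 is 6 degrees), then the shift along the world's x, y, z in m, then the finger opening in m, from 0 to 0.0854. A call has 1 to 8 rows; each row shifts and turns the commanded pose from where the row before left it; what a row does not reach is not made up. A row lasts 1/12 s, in which the tool goes at most 41.7 mm and 7.16 degrees, less where a joint would pass 70% of its speed; a pose out of reach is approached as far as the arm can. A call is refused whole if a number of a shift passes 0.0417 or a number of a turn 1, either way. A call with a gripper value outside its range is refused whole. The fingers move at their own pace and stop on an object; "squeeze" is the grip in N (left out, the last holds). Time passes only in rows, so rows that do not move let the fingers close. It gives the time, the measured TCP pose, the force, the opening and the grip force at its end, in the units of the state.
- ctrl.observe(): the state, without advancing time (a new reading comes with each control period).
- get_image(name): name is "side" or "top" or "wrist"; returns the picture (384x512x3 uint8, red, green, blue); there is no depth.
- get_calibration(name): a dict with "vfov" (degrees; the focal length in pixels is half the picture's height over the tangent of half this angle, whatever the lens; pixels are square), "cx", "cy" (the principal point, pixels), "dist" ([k1, k2, p1, p2, k3] as OpenCV has them; the pictures are not rectified), "position" and "orientation" of the camera in the world. Camera axes: x right, y up, looking along -z (the intrinsics and any distortion apply to the point x, -y, -z); pixel columns grow to the right and rows downward; lengths in m; the calibration is good to about 2 mm. A picture is of the moment at which its call begins: read the wrist's pose just before it. get_calibration takes no time and is no camera call; for the wrist camera it gives the pose at the moment of the call.
- ctrl.sign_off(): hands the job in; it is judged then, once.
Trained networks look in the newest picture that a camera, given by its name, has taken for a name from the list of things; names that differ only in an ending like _2 or _b are one class to them, and where a whole thing is asked for, a point or a joint stands for the part that bears it (a point fixed in the world has none). Each returns a list of dicts, best first, with "score" (0 to 1); they miss things now and then, are a little off and sometimes report something else, mostly with a low value. They report only what shows in the picture. A call takes as long as a camera call.
- recognise(camera, target): "position" ([x, y, z] in m, in world coordinates, good to about 4 mm: the middle of the surface that is visible of it).
- trace(camera, target): "region" (384x512 bool, what is visible of it).
- spot_point(camera, target): "position" ([x, y, z] in m, in world coordinates, good to about 4 mm: a listed point, or the origin of a listed thing).
The state is a dict: "time": time; "joint_pos": joint angles; "qd": joint speeds; "joint_efforts": joint torques, N m; "tcp_pos": TCP position; "ee_rot": TCP orientation; "ft_force": force on the tool from outside, world axes, zero at the start; "moment": the same for the moment, N m; "finger_gap": finger opening in m; "gripper_force": force on a finger pad.
Only numpy, scipy, OpenCV 4.12 (cv2) and the standard library are available. Lean on these libraries where they do the work, as an engineer would, in place of code of your own. Each camera call takes 0.05 s, during which the arm holds its last target. There are 200 camera calls.

## Working session

There is one attempt and no reset: what is moved stays moved. The work goes in short steps, Python scripts to look and compute and a tool call to move; the robot and the scene stay as the last step left them, time stands still between calls to the robot, and variables do not carry over. Pictures are saved under pics/ and viewed, at most 10 in all, crops included, and the job is handed in when it is done.

Besides the shell and the picture viewer there is one more tool, called as name(argument=value, ...), one argument or row to a line, values as JSON. move_arm: Moves the arm, as the interface text tells. Its arguments: {"type":"object","properties":{"rows":{"type":"array"},"squeeze":{"type":"number"}},"required":["rows"]}

```bash
mkdir -p pics; cat > h.py <<'E'
import numpy as np, cv2
from workcell import ctrl, get_image, get_calibration, recognise, trace, spot_point
from scipy.spatial.transform import Rotation as R
def snap(c,n):
    im=get_image(c); cv2.imwrite(f'pics/{n}.png',im[:,:,::-1]); return im
def sp(c,t,k=2):
    for d in spot_point(c,t)[:k]: print(c,t,'pt',np.round(d['position'],3),round(d['score'],2))
def rc(c,t,k=2):
    for d in recognise(c,t)[:k]: print(c,t,'rec',np.round(d['position'],3),round(d['score'],2))
def st():
    s=ctrl.observe(); print('t',round(s['time'],2),'tcp',np.round(s['tcp_pos'],4),'q',np.round(s['ee_rot'],3),'j',np.round(s['joint_pos'],2),'gap',s['finger_gap'],'F',np.round(s['ft_force'],1),s['gripper_force'])
def proj(c,P):
    k=get_calibration(c); f=192/np.tan(np.radians(k['vfov'])/2)
    p=R.from_quat(k['orientation']).inv().apply(np.atleast_2d(P)-k['position'])*[1,-1,-1]
    return cv2.projectPoints(p,np.zeros(3),np.zeros(3),np.array([[f,0,k['cx']],[0,f,k['cy']],[0,0,1.]]),np.array(k['dist'],float))[0][:,0]
def unproj(c,uv,z):
    k=get_calibration(c); f=192/np.tan(np.radians(k['vfov'])/2)
    n=cv2.undistortPoints(np.array(uv,float).reshape(-1,1,2),np.array([[f,0,k['cx']],[0,f,k['cy']],[0,0,1.]]),np.array(k['dist'],float))[:,0]
    d=R.from_quat(k['orientation']).apply(np.c_[n[:,0],-n[:,1],-np.ones(len(n))]); o=np.array(k['position'])
    return o+d*((z-o[2])/d[:,2])[:,None]
E
python3 - <<'E'
from h import *
st(); a=snap('top','top0'); b=snap('side','side0')
for c in('top','side'):
    k=get_calibration(c);print(c,np.round(k['position'],3),np.round(k['orientation'],3))
    for t in('slim_mid','slim_lip','slim_rim','wide','rack'): sp(c,t,3)
for t in('bin_b','elbow0'): sp('top',t,5)
for t in('tape','valve','carton','wrench','flux'): sp('top',t,1)
E
```

```text
t 0.0 tcp [ 0.1394 -0.506   0.4035] q [ 0.991  0.134 -0.    -0.001] j [-1.43  0.05  0.1   1.62  0.    1.44] gap 0.08555134843604484 F [0.4 0.7 0.3] 0.0
top [2.850e-01 1.000e-03 1.126e+00] [ 0.08  -0.075 -0.681  0.724]
top slim_mid pt [ 0.458 -0.145  0.039] 0.57
top slim_mid pt [ 0.691 -0.411 -0.003] 0.3
top slim_lip pt [ 0.407 -0.153  0.031] 0.68
top slim_rim pt [ 0.504 -0.135  0.08 ] 0.95
top slim_rim pt [ 0.703 -0.222  0.005] 0.75
top slim_rim pt [ 0.48  -0.138  0.041] 0.47
top wide pt [ 0.463 -0.36  -0.001] 0.96
side [-0.016  0.781  0.83 ] [-0.128  0.414  0.859 -0.272]
side slim_mid pt [ 0.409 -0.15   0.034] 0.68
side slim_mid pt [ 0.467 -0.143  0.036] 0.62
side slim_lip pt [ 0.412 -0.15   0.037] 0.87
side slim_rim pt [ 0.508 -0.137  0.077] 0.88
side wide pt [ 0.463 -0.363 -0.002] 0.91
top bin_b pt [ 0.597  0.279 -0.001] 0.93
top bin_b pt [0.583 0.157 0.   ] 0.92
top bin_b pt [ 0.585  0.117 -0.002] 0.79
top bin_b pt [0.597 0.24  0.003] 0.76
top elbow0 pt [ 0.483 -0.14   0.049] 0.37
top tape pt [ 0.668 -0.04  -0.001] 0.74
top valve pt [ 0.69  -0.408 -0.001] 0.64
top carton pt [ 0.705 -0.22   0.   ] 0.63
top wrench pt [ 0.302  0.352 -0.003] 0.56
top flux pt [0.488 0.426 0.005] 0.9
```

```bash
python3 -c "
import cv2
a=cv2.imread('pics/top0.png');b=cv2.imread('pics/side0.png')
cv2.imwrite('pics/tt.png',cv2.resize(a,(800,600)))"
```

```text
(no output)
```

View pics/tt.png

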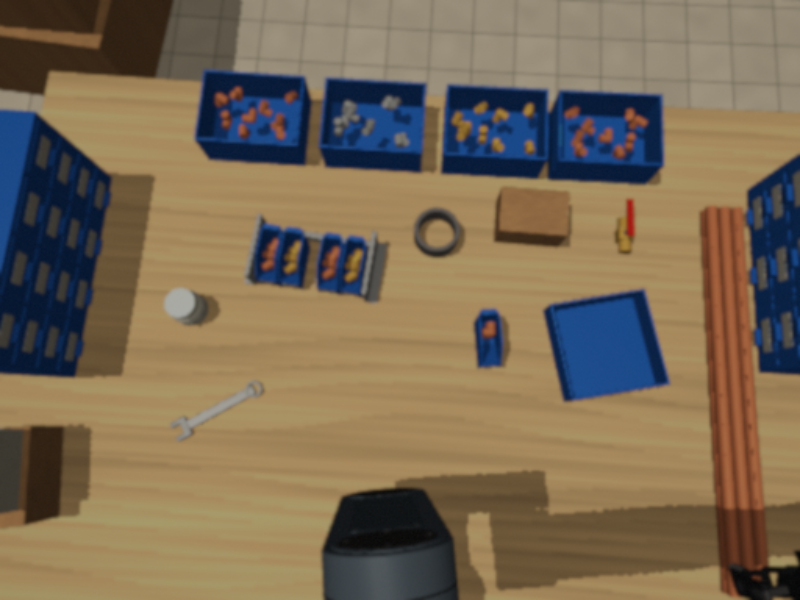

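View pics/side0.png

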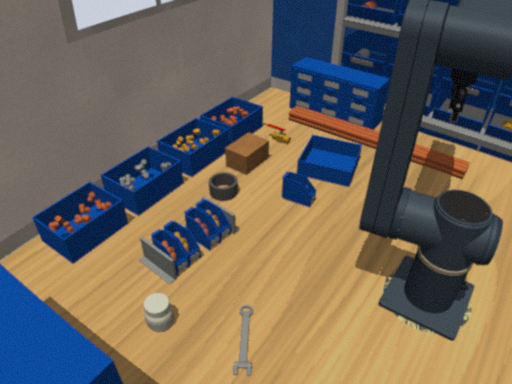

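The top view shows the slim bin at about (489,338) in the enlarged picture, with the wide bin at (606,345) and the row at (310,260). The side view shows the same layout, with the low fronts facing the robot. I'll move over the slim bin and yaw the tool so its wrist joint stays mid-range.

move_arm(
  rows=[0,0,1,0.011,0.0125,0,0.085,0,0,1,0.011,0.0125,0,0.085,0,0,1,0.011,0.0125,0,0.085,0,0,1,0.011,0.0125,0,0.085,0,0,1,0.011,0.0125,0,0.085,0,0,1,0.011,0.0125,0,0.085,0,0,1,0.011,0.0125,0,0.085,0,0,1,0.011,0.0125,0,0.085],
  squeeze=40,
)

```text
time: 1.62
tcp_pos: [0.2279, -0.4055, 0.4048]
ee_rot: [0.849, 0.528, -0.0, 0.0]
ft_force: [-1.0, 0.5, -0.3]
finger_gap: 0.0849
gripper_force: 0.0
```

move_arm(
  rows=[0,0,1,0.011,0.0125,0,0.085,0,0,1,0.011,0.0125,0,0.085,0,0,1,0.011,0.0125,0,0.085,0,0,1,0.011,0.0125,0,0.085,0,0,1,0.011,0.0125,0,0.085,0,0,1,0.011,0.0125,0,0.085,0,0,1,0.011,0.0125,0,0.085,0,0,1,0.011,0.0125,0,0.085],
)

```text
time: 2.28
tcp_pos: [0.3159, -0.3054, 0.4048]
ee_rot: [0.561, 0.828, -0.0, 0.0]
ft_force: [0.4, 0.7, 0.5]
finger_gap: 0.0851
gripper_force: 0.0
```

move_arm(
  rows=[0,0,1,0.011,0.0125,0,0.085,0,0,1,0.011,0.0125,0,0.085,0,0,1,0.011,0.0125,0,0.085,0,0,1,0.011,0.0125,0,0.085,0,0,1,0.011,0.0125,0,0.085,0,0,1,0.011,0.0125,0,0.085,0,0,1,0.011,0.0125,0,0.085,0,0,1,0.011,0.0125,0,0.085],
)

```text
time: 2.95
tcp_pos: [0.4039, -0.2054, 0.4048]
ee_rot: [0.176, 0.984, -0.0, 0.0]
ft_force: [0.2, -0.0, -0.1]
finger_gap: 0.0847
gripper_force: 0.0
```

move_arm(
  rows=[0,0,1,0.009,0.0125,0,0.085,0,0,1,0.009,0.0125,0,0.085,0,0,1,0.009,0.0125,0,0.085,0,0,1,0.009,0.0125,0,0.085,0,0,1,0.009,0.0125,0,0.085,0,0,0,0,0,0,0.085],
)

```text
time: 3.45
tcp_pos: [0.4494, -0.142, 0.4047]
ee_rot: [-0.085, 0.996, 0.0, 0.0]
ft_force: [-0.3, -0.3, -0.3]
finger_gap: 0.0849
gripper_force: 0.0
```

```bash
python3 - <<'E'
from h import *
st(); snap('wrist','w1')
k=get_calibration('wrist');print(np.round(k['position'],3),np.round(k['orientation'],3),k['vfov'])
for t in('slim_mid','slim_lip','slim_rim','wide','elbow0'): sp('wrist',t,3)
E
```

```text
t 3.45 tcp [ 0.4494 -0.142   0.4047] q [-0.085  0.996  0.     0.   ] j [-0.45 -0.09 -0.04  1.62  0.   -0.62] gap 0.08488156082176589 F [-0.3 -0.3 -0.3] 0.0
[ 0.38  -0.154  0.373] [-0.088 -0.104  0.756  0.64 ] 61.71763319606913
wrist slim_mid pt [ 0.458 -0.144  0.04 ] 0.85
wrist slim_lip pt [ 0.414 -0.152  0.04 ] 0.77
wrist slim_lip pt [ 0.69  -0.408  0.004] 0.17
wrist slim_rim pt [ 0.505 -0.14   0.084] 0.58
wrist wide pt [ 0.465 -0.361  0.002] 0.9
wrist elbow0 pt [ 0.477 -0.143  0.044] 0.81
wrist elbow0 pt [ 0.479 -0.14   0.028] 0.55
wrist elbow0 pt [ 0.481 -0.14   0.011] 0.41
```

View pics/w1.png

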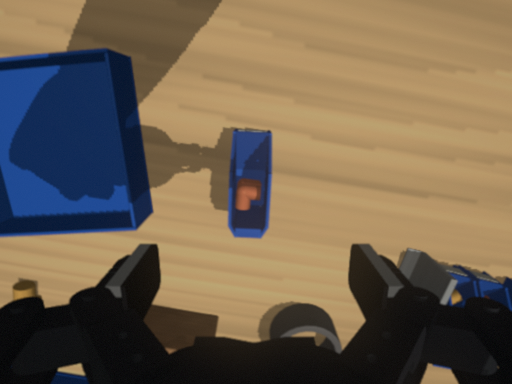

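The wrist view shows the slim bin at (250,183), aligned with the fingers, with an elbow at (247,195). The measurements agree, so I'll descend, grip and lift.

move_arm(
  rows=[0,0,0,0.003,-0.0002,-0.032,0.085,0,0,0,0.003,-0.0002,-0.032,0.085,0,0,0,0.003,-0.0002,-0.032,0.085,0,0,0,0.003,-0.0002,-0.032,0.085,0,0,0,0.003,-0.0002,-0.032,0.085,0,0,0,0.003,-0.0002,-0.031,0.085,0,0,0,0,0,0,0.03,0,0,0,0,0,0,0.03],
  squeeze=40,
)

```text
time: 4.42
tcp_pos: [0.465, -0.1447, 0.212]
ee_rot: [-0.081, 0.997, 0.001, -0.002]
ft_force: [-0.0, 0.4, 0.8]
finger_gap: 0.0631
gripper_force: 0.0
```

move_arm(
  rows=[0,0,0,0,0,0,0.03,0,0,0,0,0,0,0.03,0,0,0,0,0,0,0.03,0,0,0,0,0,0,0.03,0,0,0,0,0,0,0.03],
)

```text
time: 4.83
tcp_pos: [0.4675, -0.1454, 0.2166]
ee_rot: [-0.082, 0.997, -0.001, 0.002]
ft_force: [-0.5, 0.5, 7.7]
finger_gap: 0.0398
gripper_force: 41.9
```

move_arm(
  rows=[0,0,0,0,0,0.02,0.03,0,0,0,0,0,0.04,0.03,0,0,0,0,0,0.04,0.03,0,0,0,0,0,0,0.03],
)

```text
time: 5.17
tcp_pos: [0.4687, -0.1459, 0.3231]
ee_rot: [-0.082, 0.997, -0.004, 0.007]
ft_force: [1.7, 1.0, 0.0]
finger_gap: 0.0395
gripper_force: 41.1
```

move_arm(
  rows=[0,0,-1,0.001,-0.032,0,0.03,0,0,-1,0.001,-0.032,0,0.03,0,0,-1,0.001,-0.032,0,0.03,0,0,-1,0.001,-0.032,0,0.03,0,0,-1,0.001,-0.032,0,0.03,0,0,-1,0.002,-0.032,0,0.03,0,0,-1,0.002,-0.031,0,0.03,0,0,0,0,0,0,0.03],
)

```text
time: 5.83
tcp_pos: [0.475, -0.3732, 0.3127]
ee_rot: [0.285, 0.959, -0.002, 0.001]
ft_force: [0.3, 0.3, -1.2]
finger_gap: 0.0398
gripper_force: 41.7
```

```bash
python3 - <<'E'
from h import *
st()
for c in('top','side'):
    snap(c,'lift_'+c)
    for t in('slim_mid','slim_rim','elbow0'): sp(c,t,1)
E
```

```text
t 5.83 tcp [ 0.475  -0.3732  0.3127] q [ 0.285  0.959 -0.002  0.001] j [-0.78  0.25  0.14  1.46 -0.   -0.2 ] gap 0.03977383612631505 F [ 0.3  0.3 -1.2] 41.68695330619812
top slim_mid pt [ 0.468 -0.374  0.136] 0.7
top elbow0 pt [ 0.485 -0.381  0.126] 0.6
side slim_mid pt [ 0.472 -0.365  0.138] 0.95
side slim_rim pt [ 0.508 -0.387  0.177] 0.89
```

move_arm(
  rows=[-0.538,-0.843,0,-0.0137,0.0087,-0.0009,0.03,-0.538,-0.843,0,-0.0135,0.0086,-0.0025,0.03,-0.538,-0.843,0,-0.0132,0.0084,-0.0042,0.03,-0.538,-0.843,0,-0.0127,0.0081,-0.0058,0.03,-0.538,-0.843,0,-0.0122,0.0078,-0.0074,0.03,-0.538,-0.843,0,-0.0115,0.0073,-0.0088,0.03,-0.538,-0.843,0,-0.0106,0.0068,-0.0102,0.03,0,0,0,0,0,0,0.03],
)

```text
time: 6.9
tcp_pos: [0.3821, -0.3049, 0.2594]
ee_rot: [0.264, 0.899, -0.095, 0.336]
ft_force: [-3.4, 4.0, -10.8]
finger_gap: 0.0396
gripper_force: 42.4
```

move_arm(
  rows=[-0.538,-0.843,0,-0.0097,0.0062,-0.0115,0.03,-0.538,-0.843,0,-0.0086,0.0055,-0.0126,0.03,0,0,0,0,0,0,0.03,-0.538,-0.843,0,-0.0074,0.0047,-0.0136,0.03,0,0,0,0,0,0,0.03,-0.538,-0.843,0,-0.0062,0.004,-0.0145,0.03,0,0,0,0,0,0,0.03,0,0,0,0,0,0,0.03],
)

```text
time: 7.57
tcp_pos: [0.3564, -0.2918, 0.2213]
ee_rot: [0.236, 0.806, -0.151, 0.521]
ft_force: [0.5, -0.1, -0.7]
finger_gap: 0.0401
gripper_force: 42.4
```

move_arm(
  rows=[-0.538,-0.843,0,-0.0049,0.0031,-0.0151,0.03,0,0,0,0,0,0,0.03,-0.538,-0.843,0,-0.0035,0.0023,-0.0157,0.03,0,0,0,0,0,0,0.03,0,0,0,0,0,0,0.03,0,0,0,0,0,0,0.03],
)

```text
time: 8.07
tcp_pos: [0.3582, -0.2967, 0.2026]
ee_rot: [0.222, 0.761, -0.171, 0.586]
ft_force: [0.5, -0.5, -0.8]
finger_gap: 0.0392
gripper_force: 42.4
```

```bash
python3 - <<'E'
from h import *
st()
a=snap('side','tip_side');b=snap('top','tip_top')
for c in('side','top'):
    for t in('slim_mid','slim_rim','slim_lip'): sp(c,t,1)
    sp(c,'elbow0',4)
u=proj('side',[[.464,-.361,.05]])[0];v=proj('top',[[.464,-.361,.05]])[0];print(u,v)
def crop(i,p):
    x,y=np.clip(p.astype(int),[60,60],[451,323]); return cv2.resize(i[y-60:y+60,x-60:x+60],(400,400),interpolation=cv2.INTER_CUBIC)
cv2.imwrite('pics/tip.png',np.hstack([crop(a,u),crop(b,v)])[:,:,::-1])
E
```

```text
t 8.07 tcp [ 0.3582 -0.2967  0.2026] q [ 0.222  0.761 -0.171  0.586] j [-0.95 -0.55 -1.2  -0.37  0.37 -0.1 ] gap 0.0392279667229016 F [ 0.5 -0.5 -0.8] 42.384905219078064
side slim_mid pt [ 0.505 -0.385  0.151] 0.9
side slim_rim pt [ 0.477 -0.372  0.204] 0.55
side elbow0 pt [ 0.495 -0.352  0.012] 0.61
side elbow0 pt [ 0.454 -0.355  0.007] 0.49
side elbow0 pt [ 0.483 -0.391  0.016] 0.47
top slim_mid pt [ 0.499 -0.387  0.148] 0.95
top slim_rim pt [ 0.476 -0.37   0.205] 0.88
top slim_lip pt [ 0.492 -0.382  0.1  ] 0.75
[329.91269501 154.41031951] [388.53270381 219.50781267]
```

View pics/tip.png

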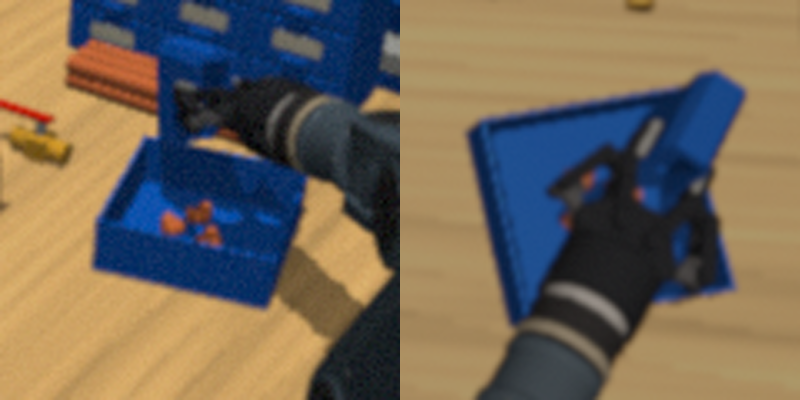

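All three elbows lie in the wide bin, at about (173,222), (200,210) and (208,238) in the left crop, and the slim bin is tipped empty. I'll raise and un-tip it.

```bash
cat >> h.py <<'E'
def plan(G,yaw,n,off=.155):
    """rows from now to tool-down with tool y at world yaw, grasp point going linearly to G; prints turn and TCP shift per row"""
    s=ctrl.observe(); r0=R.from_quat(s['ee_rot']); p0=np.array(s['tcp_pos'])
    y=np.array([np.cos(yaw),np.sin(yaw),0]); z=np.array([0,0,-1.]); r1=R.from_matrix(np.c_[np.cross(y,z),y,z])
    w=(r1*r0.inv()).as_rotvec(); g0=p0+r0.apply([0,0,off]); print('grasp now',np.round(g0,4),'turn deg',np.round(np.degrees(w),1))
    p=p0
    for i in range(1,n+1):
        r=R.from_rotvec(w*i/n)*r0; q=g0+(np.array(G)-g0)*i/n-r.apply([0,0,off])
        print(np.round(np.degrees(w)/6/n,3),np.round(q-p,4)); p=q
E
python3 - <<'E'
from h import *
s=ctrl.observe(); r=R.from_quat(s['ee_rot']); print(r.as_matrix().round(3))
g=np.array(s['tcp_pos'])+r.apply([0,0,.155])
plan(g+[-.03,.03,.03],-0.568+np.pi/2,12)
E
```

```text
[[-0.215  0.538  0.815]
 [ 0.139  0.843 -0.519]
 [-0.967  0.001 -0.256]]
grasp now [ 0.4831 -0.3755  0.1597] turn deg [40.4 63.4  0. ]
[0.561 0.881 0.   ] [ 0.0019 -0.0003  0.0186]
[0.561 0.881 0.   ] [ 0.0034 -0.0012  0.0179]
[0.561 0.881 0.   ] [ 0.0047 -0.0021  0.0171]
[0.561 0.881 0.   ] [ 0.006  -0.0029  0.0161]
[0.561 0.881 0.   ] [ 0.0072 -0.0037  0.0149]
[0.561 0.881 0.   ] [ 0.0083 -0.0044  0.0135]
[0.561 0.881 0.   ] [ 0.0093 -0.005   0.0121]
[0.561 0.881 0.   ] [ 0.0101 -0.0055  0.0105]
[0.561 0.881 0.   ] [ 0.0108 -0.0059  0.0088]
[0.561 0.881 0.   ] [ 0.0113 -0.0063  0.0071]
[0.561 0.881 0.   ] [ 0.0116 -0.0065  0.0053]
[0.561 0.881 0.   ] [ 0.0118 -0.0066  0.0034]
```

move_arm(
  rows=[0.561,0.881,0,0.0019,-0.0003,0.0236,0.03,0.561,0.881,0,0.0034,-0.0012,0.0229,0.03,0.561,0.881,0,0.0047,-0.0021,0.0171,0.03,0.561,0.881,0,0.006,-0.0029,0.0161,0.03,0.561,0.881,0,0.0072,-0.0037,0.0149,0.03,0.561,0.881,0,0.0083,-0.0044,0.0135,0.03],
)

```text
time: 9.07
tcp_pos: [0.3881, -0.3112, 0.2937]
ee_rot: [0.263, 0.898, -0.1, 0.34]
ft_force: [0.8, -1.4, -0.8]
finger_gap: 0.0392
gripper_force: 42.3
```

move_arm(
  rows=[0.561,0.881,0,0.0093,-0.005,0.0121,0.03,0.561,0.881,0,0.0101,-0.0055,0.0105,0.03,0.561,0.881,0,0.0108,-0.0059,0.0088,0.03,0.561,0.881,0,0.0113,-0.0063,0.0071,0.03,0.561,0.881,0,0.0116,-0.0065,0.0053,0.03,0.561,0.881,0,0.0118,-0.0066,0.0034,0.03],
)

```text
time: 9.57
tcp_pos: [0.4541, -0.3478, 0.3404]
ee_rot: [0.281, 0.959, -0.01, 0.033]
ft_force: [-0.6, -0.2, -1.0]
finger_gap: 0.0397
gripper_force: 42.3
```

move_arm(
  rows=[0,0,0.295,-0.001,0.0345,0,0.03,0,0,0.295,-0.001,0.0345,0,0.03,0,0,0.295,-0.001,0.0345,0,0.03,0,0,0.295,-0.001,0.0345,0,0.03,0,0,0.295,-0.001,0.0345,0,0.03,0,0,0.295,-0.001,0.0345,0,0.03,0,0,0.295,-0.001,0.0345,0,0.03,0,0,0.295,-0.001,0.0345,0,0.03],
)

```text
time: 10.23
tcp_pos: [0.445, -0.0697, 0.3389]
ee_rot: [0.16, 0.986, -0.006, 0.036]
ft_force: [1.2, -0.0, -1.4]
finger_gap: 0.0398
gripper_force: 42.4
```

move_arm(
  rows=[0,0,0.295,-0.001,0.0345,0,0.03,0,0,0.295,-0.001,0.0345,0,0.03,0,0,0.295,-0.001,0.0345,0,0.03,0,0,0.295,-0.001,0.0345,0,0.03,0,0,0.295,-0.001,0.0345,0,0.03,0,0,0.295,-0.001,0.0345,0,0.03,0,0,0.295,-0.001,0.0345,0,0.03,0,0,0.295,-0.001,0.0345,0,0.03],
)

```text
time: 10.9
tcp_pos: [0.437, 0.2068, 0.339]
ee_rot: [0.037, 0.999, -0.001, 0.036]
ft_force: [0.7, 0.0, -0.8]
finger_gap: 0.0397
gripper_force: 42.4
```

```bash
python3 - <<'E'
from h import *
for c in('top','wrist'):
    snap(c,'pl_'+c)
    for t in('slim_mid','slim_rim','slim_lip'): sp(c,t,1)
    sp(c,'rack',1); sp(c,'bin_b',5)
plan([.44,.209,.12],-0.074+np.pi/2,4)
st()
E
```

```text
top slim_mid pt [0.445 0.206 0.164] 0.96
top slim_rim pt [0.484 0.205 0.204] 0.71
top slim_lip pt [0.39  0.209 0.15 ] 0.92
top rack pt [ 0.498 -0.353  0.007] 0.66
top bin_b pt [0.6   0.239 0.   ] 0.93
top bin_b pt [ 0.586  0.117 -0.003] 0.88
top bin_b pt [ 0.584  0.159 -0.001] 0.74
top bin_b pt [ 0.598  0.279 -0.004] 0.65
wrist slim_mid pt [0.438 0.206 0.165] 0.77
wrist slim_lip pt [0.396 0.208 0.161] 0.77
wrist bin_b pt [0.439 0.206 0.162] 0.68
grasp now [0.4481 0.2031 0.1843] turn deg [0.3 4.  0.2]
[0.014 0.168 0.007] [ 0.0007  0.0012 -0.0159]
[0.014 0.168 0.007] [ 0.0007  0.0012 -0.016 ]
[0.014 0.168 0.007] [ 0.0007  0.0012 -0.016 ]
[0.014 0.168 0.007] [ 0.0007  0.0012 -0.0161]
t 11.5 tcp [0.4372 0.2041 0.339 ] q [ 0.038  0.999 -0.002  0.035] j [ 0.31 -0.11 -0.19  1.43 -0.03  0.38] gap 0.03963249514363472 F [-1.1  0.7 -0.4] 42.296016812324524
```

move_arm(
  rows=[0.014,0.168,0.01,0.0007,0.0012,-0.03,0.03,0.014,0.168,0.01,0.0007,0.0012,-0.03,0.03,0.014,0.168,0.01,0.0007,0.0012,-0.03,0.03,0.014,0.168,0.01,0.0007,0.0012,-0.02,0.03,0,0,0,0,0,-0.008,0.03,0,0,0,0,0,0,0.03,0,0,0,0,0,0,0.03],
)

```text
time: 12.08
tcp_pos: [0.4402, 0.2095, 0.2216]
ee_rot: [0.036, 0.999, 0.0, 0.001]
ft_force: [-0.0, 0.3, 0.1]
finger_gap: 0.0399
gripper_force: 40.8
```

move_arm(
  rows=[0,0,0,0,0,-0.003,0.03,0,0,0,0,0,-0.002,0.03,0,0,0,0,0,0,0.03],
)

```text
time: 12.33
tcp_pos: [0.4402, 0.2098, 0.2168]
ee_rot: [0.036, 0.999, 0.0, 0.001]
ft_force: [0.4, 0.4, -1.8]
finger_gap: 0.0398
gripper_force: 40.8
```

move_arm(
  rows=[0,0,0,0,0,0,0.085,0,0,0,0,0,0,0.085,0,0,0,0,0,0,0.085,0,0,0,0,0,0,0.085,0,0,0,0,0,0,0.085,0,0,0,0,0,0,0.085,0,0,0,0,0,0,0.085,0,0,0,0,0,0,0.085],
)

```text
time: 13.0
tcp_pos: [0.4398, 0.2097, 0.2159]
ee_rot: [0.036, 0.999, 0.0, -0.0]
ft_force: [1.0, 0.9, -0.1]
finger_gap: 0.0848
gripper_force: 0.0
```

move_arm(
  rows=[0,0,0,0,0,0.03,0.085,0,0,0,0,0,0.04,0.085,0,0,0,0,0,0.04,0.085,0,0,0,0,0,0.04,0.085,0,0,0,0,0,0.04,0.085,0,0,0,0,0,0.02,0.085,0,0,0,0,0,0,0.085],
)

```text
time: 13.58
tcp_pos: [0.4406, 0.21, 0.4328]
ee_rot: [0.035, 0.999, 0.002, 0.006]
ft_force: [0.3, -0.1, 0.2]
finger_gap: 0.0848
gripper_force: 0.0
```

```bash
python3 - <<'E'
from h import *
st()
for c in('wrist','top','side'):
    snap(c,'std_'+c)
    for t in('slim_mid','slim_rim','slim_lip','rack'): sp(c,t,2)
    sp(c,'bin_b',5)
st()
E
```

```text
t 13.58 tcp [0.4406 0.21   0.4328] q [0.035 0.999 0.002 0.006] j [ 0.31 -0.05  0.06  1.67  0.    0.38] gap 0.0848303275740769 F [ 0.3 -0.1  0.2] 0.0
wrist slim_mid pt [0.429 0.209 0.042] 0.82
wrist slim_rim pt [0.478 0.206 0.081] 0.95
wrist slim_lip pt [0.386 0.212 0.039] 0.84
wrist slim_lip pt [ 0.597  0.284 -0.   ] 0.43
wrist rack pt [0.486 0.425 0.002] 0.23
wrist bin_b pt [ 0.59   0.163 -0.001] 0.87
wrist bin_b pt [0.597 0.282 0.001] 0.69
wrist bin_b pt [ 0.583  0.121 -0.   ] 0.65
wrist bin_b pt [0.594 0.236 0.001] 0.62
top slim_mid pt [0.434 0.213 0.039] 0.63
top slim_rim pt [0.477 0.209 0.08 ] 0.77
top slim_lip pt [0.381 0.213 0.034] 0.83
top slim_lip pt [0.586 0.158 0.   ] 0.36
top rack pt [ 0.482 -0.389  0.01 ] 0.56
top bin_b pt [0.586 0.158 0.003] 0.81
top bin_b pt [0.598 0.241 0.003] 0.71
top bin_b pt [ 0.596  0.28  -0.001] 0.7
top bin_b pt [ 0.582  0.117 -0.002] 0.67
top bin_b pt [ 0.48  -0.393  0.011] 0.18
side slim_mid pt [0.437 0.211 0.039] 0.75
side slim_rim pt [0.478 0.208 0.079] 0.79
side slim_lip pt [0.381 0.217 0.041] 0.75
side bin_b pt [0.587 0.119 0.006] 0.95
side bin_b pt [ 0.593  0.281 -0.002] 0.76
side bin_b pt [ 0.594  0.238 -0.001] 0.73
t 14.48 tcp [0.4398 0.2097 0.426 ] q [0.036 0.999 0.    0.   ] j [ 0.31 -0.04  0.05  1.66  0.    0.38] gap 0.0853009761808327 F [-0.3  0.3  0.8] 0.0
```

View pics/std_wrist.png

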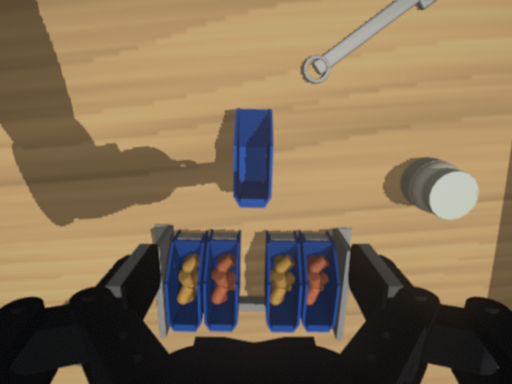

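The wrist view shows the slim bin standing upright and free at (253,158), lined up with the gap between the row bins at x = 241–265. I'll turn the tool 90° over the back wall.

move_arm(
  rows=[0,0,1,0.0025,-0.0001,0,0.05,0,0,1,0.0025,-0.0001,0,0.05,0,0,1,0.0025,-0.0001,0,0.05,0,0,1,0.0025,-0.0001,0,0.05,0,0,1,0.0025,-0.0001,0,0.05,0,0,1,0.0025,-0.0001,0,0.05,0,0,1,0.0025,-0.0001,0,0.05,0,0,1,0.0025,-0.0001,0,0.05],
  squeeze=40,
)

```text
time: 15.15
tcp_pos: [0.46, 0.2089, 0.426]
ee_rot: [-0.376, 0.926, 0.0, 0.0]
ft_force: [0.3, 0.3, 0.3]
finger_gap: 0.0498
gripper_force: 0.0
```

move_arm(
  rows=[0,0,1,0.0025,-0.0002,0,0.05,0,0,1,0.0025,-0.0002,0,0.05,0,0,1,0.0025,-0.0002,0,0.05,0,0,1,0.0025,-0.0002,0,0.05,0,0,1,0.0025,-0.0002,0,0.05,0,0,1,0.0025,-0.0002,0,0.05,0,0,1,0.0025,-0.0002,0,0.05,0,0,0,0,0,0,0.05],
)

```text
time: 15.82
tcp_pos: [0.4777, 0.2074, 0.4258]
ee_rot: [-0.682, 0.731, -0.0, 0.0]
ft_force: [-0.6, -0.6, -1.0]
finger_gap: 0.0499
gripper_force: 0.0
```

move_arm(
  rows=[0,0,0,0,0,-0.035,0.05,0,0,0,0,0,-0.035,0.05,0,0,0,0,0,-0.025,0.05,0,0,0,0,0,-0.015,0.05,0,0,0,0,0,0,0.05],
)

```text
time: 16.23
tcp_pos: [0.4755, 0.207, 0.311]
ee_rot: [-0.681, 0.733, 0.002, -0.004]
ft_force: [-0.4, 0.0, -0.6]
finger_gap: 0.0502
gripper_force: 0.0
```

```bash
python3 - <<'E'
from h import *
st()
for c in('wrist','top','side'):
    a=snap(c,'rg_'+c)
    for t in('slim_mid','slim_rim','slim_lip'): sp(c,t,1)
E
```

```text
t 16.23 tcp [0.4755 0.207  0.311 ] q [-0.681  0.733  0.002 -0.004] j [ 0.28  0.04 -0.1   1.44  0.   -1.22] gap 0.050224207568966166 F [-0.4  0.  -0.6] 0.0
wrist slim_mid pt [0.429 0.212 0.04 ] 0.82
wrist slim_rim pt [0.478 0.203 0.08 ] 0.83
wrist slim_lip pt [0.383 0.214 0.037] 0.88
top slim_mid pt [0.435 0.21  0.039] 0.72
top slim_rim pt [0.479 0.208 0.079] 0.87
top slim_lip pt [0.382 0.214 0.032] 0.85
side slim_mid pt [0.434 0.21  0.04 ] 0.97
side slim_rim pt [0.478 0.207 0.083] 0.83
side slim_lip pt [0.388 0.214 0.038] 0.97
```

View pics/rg_wrist.png

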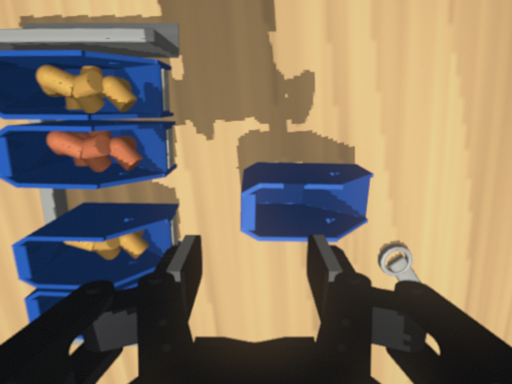

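The wrist view shows the slim bin at (305,200), with the fingers at x = 185 and 330 straddling its back wall at x = 243. I'll descend and grip the wall.

move_arm(
  rows=[0,0,0,0,0,-0.03,0.05,0,0,0,0,0,-0.03,0.05,0,0,0,0,0,-0.02,0.05,0,0,0,0,0,-0.015,0.05,0,0,0,0,0,0,0.05,0,0,0,0,0,0,0.05],
)

```text
time: 17.33
tcp_pos: [0.4767, 0.2073, 0.22]
ee_rot: [-0.682, 0.732, 0.001, -0.001]
ft_force: [-0.4, -0.3, 0.3]
finger_gap: 0.0499
gripper_force: 0.0
```

move_arm(
  rows=[0,0,0,0,0,0,0,0,0,0,0,0,0,0,0,0,0,0,0,0,0,0,0,0,0,0,0,0,0,0,0,0,0,0,0,0,0,0,0,0,0,0],
  squeeze=50,
)

```text
time: 17.83
tcp_pos: [0.478, 0.2078, 0.2228]
ee_rot: [-0.682, 0.732, -0.001, 0.001]
ft_force: [-1.8, -0.4, 5.5]
finger_gap: 0.0094
gripper_force: 49.6
```

```bash
python3 - <<'E'
from h import *
st()
for c in('top','side'):
    a=snap(c,'gr_'+c)
    for t in('slim_mid','slim_rim','slim_lip'): sp(c,t,1)
E
```

```text
t 17.83 tcp [0.478  0.2078 0.2228] q [-0.682  0.732 -0.001  0.001] j [ 0.28  0.08 -0.24  1.26  0.   -1.22] gap 0.009420275284023649 F [-1.8 -0.4  5.5] 49.56932544708252
top slim_mid pt [0.434 0.208 0.038] 0.53
top slim_rim pt [0.474 0.208 0.079] 0.8
side slim_mid pt [0.436 0.211 0.038] 0.9
side slim_rim pt [0.482 0.207 0.079] 0.91
side slim_lip pt [0.386 0.212 0.037] 0.62
```

move_arm(
  rows=[0,0,0,0,0,0.001,0,0,0,0,0.006,-0.0004,0,0,0,0,0,0.006,-0.0005,0,0,0,0,0,0.006,-0.0004,0,0,0,0,0,0.006,-0.0005,0,0,0,0,0,0.006,-0.0004,0,0,0,0,0,0.005,-0.0004,0,0,0,0,0,0,0,0,0],
)

```text
time: 18.9
tcp_pos: [0.5127, 0.2049, 0.2228]
ee_rot: [-0.681, 0.732, 0.0, 0.0]
ft_force: [-1.6, 0.1, 5.4]
finger_gap: 0.0094
gripper_force: 49.6
```

```bash
python3 - <<'E'
from h import *
st()
a=snap('wrist','in_w');b=snap('top','in_t')
for t in('slim_mid','slim_rim','bin_b'): sp('top',t,5); 
sp('wrist','bin_b',5); sp('wrist','slim_rim',1)
E
```

```text
t 18.9 tcp [0.5127 0.2049 0.2228] q [-0.681  0.732  0.     0.   ] j [ 0.26  0.16 -0.15  1.27  0.   -1.24] gap 0.009391061538978387 F [-1.6  0.1  5.4] 49.614649415016174
top slim_mid pt [0.467 0.202 0.037] 0.77
top slim_rim pt [0.514 0.206 0.077] 0.73
top slim_rim pt [ 0.702 -0.219  0.005] 0.3
top bin_b pt [0.585 0.16  0.001] 0.8
top bin_b pt [ 0.584  0.117 -0.   ] 0.65
top bin_b pt [0.598 0.24  0.002] 0.55
wrist bin_b pt [0.591 0.16  0.002] 0.86
wrist bin_b pt [ 0.585  0.122 -0.004] 0.79
wrist bin_b pt [0.594 0.235 0.002] 0.65
```

View pics/in_w.png

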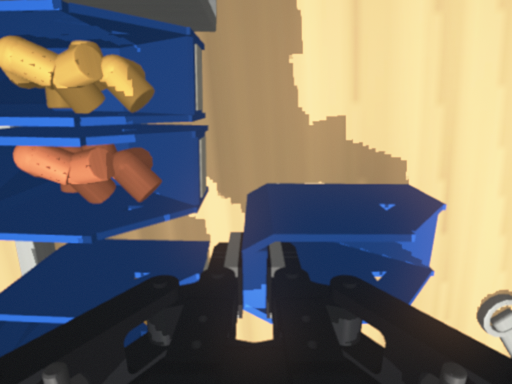

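The wrist view shows the row bins to the left and the gap at about y = 240, with the gripped bin heading into it. I'll push slowly and watch the forces.

move_arm(
  rows=[0,0,0,0.004,-0.0003,0,0,0,0,0,0.004,-0.0003,0,0,0,0,0,0.004,-0.0003,0,0,0,0,0,0.004,-0.0003,0,0,0,0,0,0.004,-0.0003,0,0,0,0,0,0.004,-0.0003,0,0,0,0,0,0.004,-0.0003,0,0],
)

```text
time: 19.83
tcp_pos: [0.5397, 0.203, 0.2228]
ee_rot: [-0.682, 0.732, 0.001, -0.001]
ft_force: [-5.6, 0.3, 8.2]
finger_gap: 0.0093
gripper_force: 49.9
```

move_arm(
  rows=[0,0,0,0.003,-0.0002,0,0,0,0,0,0.003,-0.0002,0,0,0,0,0,0.003,-0.0002,0,0,0,0,0,0.003,-0.0002,0,0,0,0,0,0.003,-0.0002,0,0],
)

```text
time: 20.25
tcp_pos: [0.5541, 0.2022, 0.2228]
ee_rot: [-0.682, 0.732, 0.002, -0.001]
ft_force: [-4.8, 1.1, 8.6]
finger_gap: 0.0096
gripper_force: 50.0
```

```bash
python3 - <<'E'
from h import *
st()
a=snap('wrist','in2_w');b=snap('side','in2_s')
sp('wrist','bin_b',5); sp('side','bin_b',5); sp('side','slim_mid',1)
E
```

```text
t 20.25 tcp [0.5541 0.2022 0.2228] q [-0.682  0.732  0.002 -0.001] j [ 0.24  0.25 -0.03  1.29  0.   -1.26] gap 0.009561847894566504 F [-4.8  1.1  8.6] 50.03251075744629
wrist bin_b pt [ 0.584  0.122 -0.001] 0.85
wrist bin_b pt [0.595 0.234 0.002] 0.63
wrist bin_b pt [0.591 0.156 0.001] 0.62
side bin_b pt [ 0.594  0.238 -0.   ] 0.93
side bin_b pt [0.588 0.117 0.004] 0.8
side bin_b pt [ 0.596  0.279 -0.001] 0.77
side bin_b pt [0.588 0.156 0.002] 0.56
side slim_mid pt [0.51  0.202 0.041] 0.84
```

View pics/in2_w.png

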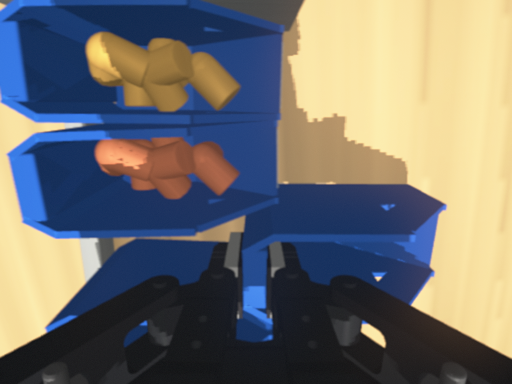

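The nose is wedging in; bin_c is at (140,180) with its front edge at x ≈ 278, still square, and the push force is about 5 N. I'll continue.

move_arm(
  rows=[0,0,0,0.004,-0.0003,0.001,0,0,0,0,0.004,-0.0003,0,0,0,0,0,0.004,-0.0003,0,0,0,0,0,0.004,-0.0003,0,0,0,0,0,0.004,-0.0003,0,0,0,0,0,0.004,-0.0003,0,0,0,0,0,0.004,-0.0003,0,0,0,0,0,0.004,-0.0002,0,0],
)

```text
time: 21.17
tcp_pos: [0.5876, 0.1994, 0.2228]
ee_rot: [-0.682, 0.732, 0.0, -0.0]
ft_force: [-3.7, 1.5, 4.7]
finger_gap: 0.009
gripper_force: 49.4
```

move_arm(
  rows=[0,0,0,0.004,-0.0003,0,0,0,0,0,0.004,-0.0003,0,0,0,0,0,0.004,-0.0003,0,0,0,0,0,0.004,-0.0003,0,0,0,0,0,0.004,-0.0003,0,0,0,0,0,0.004,-0.0003,0,0,0,0,0,0,0,0,0],
)

```text
time: 21.75
tcp_pos: [0.6125, 0.1976, 0.2228]
ee_rot: [-0.681, 0.732, -0.001, 0.001]
ft_force: [-1.0, 2.7, 1.2]
finger_gap: 0.0089
gripper_force: 49.0
```

```bash
python3 - <<'E'
from h import *
st()
for c in('top','side'):
    snap(c,'in3'+c); sp(c,'bin_b',6); sp(c,'slim_mid',1); sp(c,'slim_lip',2);sp(c,'slim_rim',1)
E
```

```text
t 21.75 tcp [0.6125 0.1976 0.2228] q [-0.681  0.732 -0.001  0.001] j [ 0.21  0.39  0.13  1.31 -0.   -1.29] gap 0.008919265523375103 F [-1.   2.7  1.2] 49.0213680267334
top bin_b pt [0.587 0.155 0.003] 0.88
top bin_b pt [ 0.584  0.114 -0.002] 0.79
top slim_mid pt [ 0.455 -0.354  0.014] 0.71
top slim_lip pt [0.516 0.201 0.034] 0.54
top slim_rim pt [0.61  0.194 0.078] 0.55
side bin_b pt [ 0.595  0.285 -0.002] 0.74
side bin_b pt [ 0.597  0.241 -0.001] 0.72
side bin_b pt [0.588 0.116 0.002] 0.71
side bin_b pt [0.59  0.161 0.004] 0.57
side slim_mid pt [0.569 0.196 0.039] 0.6
side slim_lip pt [0.519 0.204 0.034] 0.78
side slim_lip pt [0.589 0.16  0.001] 0.72
side slim_rim pt [0.611 0.199 0.079] 0.68
```

move_arm(
  rows=[0,0,0,0.004,-0.0003,0,0,0,0,0,0.004,-0.0003,0,0,0,0,0,0.004,-0.0003,0,0,0,0,0,0.003,-0.0002,0,0,0,0,0,0.002,-0.0001,0,0,0,0,0,0,0,0,0],
)

```text
time: 22.75
tcp_pos: [0.6288, 0.1963, 0.2228]
ee_rot: [-0.681, 0.732, -0.0, -0.0]
ft_force: [-1.0, 0.6, 0.9]
finger_gap: 0.0092
gripper_force: 48.9
```

move_arm(
  rows=[0,0,0,0.002,-0.0002,0,0,0,0,0,0.002,-0.0001,0,0,0,0,0,0,0,0,0],
)

```text
time: 23.0
tcp_pos: [0.6327, 0.196, 0.2228]
ee_rot: [-0.681, 0.732, -0.0, 0.0]
ft_force: [-0.4, -0.3, 1.0]
finger_gap: 0.0095
gripper_force: 48.8
```

move_arm(
  rows=[0,0,0,0.002,-0.0002,0,0,0,0,0,0,0,0,0],
)

```text
time: 23.17
tcp_pos: [0.6346, 0.1959, 0.2228]
ee_rot: [-0.681, 0.732, -0.0, 0.0]
ft_force: [-0.3, 0.6, 0.2]
finger_gap: 0.0095
gripper_force: 48.8
```

move_arm(
  rows=[0,0,0,0.002,-0.0002,0,0,0,0,0,0,0,0,0],
)

```text
time: 23.33
tcp_pos: [0.6366, 0.1958, 0.2228]
ee_rot: [-0.682, 0.732, -0.0, 0.0]
ft_force: [-0.4, 0.9, 0.3]
finger_gap: 0.009
gripper_force: 48.8
```

move_arm(
  rows=[0,0,0,0.0015,-0.0001,0,0,0,0,0,0,0,0,0],
)

```text
time: 23.5
tcp_pos: [0.638, 0.1957, 0.2228]
ee_rot: [-0.682, 0.732, -0.0, 0.0]
ft_force: [-0.6, -0.0, -0.3]
finger_gap: 0.0094
gripper_force: 48.8
```

move_arm(
  rows=[0,0,0,0.0015,-0.0001,0,0,0,0,0,0,0,0,0],
)

```text
time: 23.67
tcp_pos: [0.639, 0.1956, 0.2228]
ee_rot: [-0.682, 0.732, 0.001, -0.001]
ft_force: [-3.7, -0.2, 1.4]
finger_gap: 0.0092
gripper_force: 49.1
```

move_arm(
  rows=[0,0,0,0.001,-0.0001,0,0,0,0,0,0,0,0,0],
)

```text
time: 23.83
tcp_pos: [0.6394, 0.1956, 0.2228]
ee_rot: [-0.682, 0.732, 0.001, -0.001]
ft_force: [-4.6, 0.2, 3.0]
finger_gap: 0.0091
gripper_force: 49.3
```

```bash
python3 - <<'E'
from h import *
st()
for c in('top','side'):
    snap(c,'in4'+c); sp(c,'bin_b',6); sp(c,'slim_mid',1); sp(c,'slim_lip',3);sp(c,'slim_rim',1)
E
```

```text
t 23.83 tcp [0.6394 0.1956 0.2228] q [-0.682  0.732  0.001 -0.001] j [ 0.2   0.45  0.22  1.34  0.   -1.3 ] gap 0.009139940177362738 F [-4.6  0.2  3. ] 49.301753640174866
top bin_b pt [ 0.584  0.116 -0.   ] 0.94
top bin_b pt [0.585 0.153 0.002] 0.85
top slim_rim pt [0.641 0.195 0.078] 0.49
side bin_b pt [0.588 0.119 0.004] 0.97
side bin_b pt [ 0.595  0.284 -0.   ] 0.85
side bin_b pt [0.586 0.158 0.003] 0.78
side bin_b pt [0.592 0.241 0.001] 0.72
side bin_b pt [0.638 0.194 0.078] 0.47
side slim_mid pt [0.598 0.196 0.041] 0.89
side slim_lip pt [0.544 0.202 0.034] 0.85
side slim_rim pt [0.636 0.195 0.079] 0.72
```

The bin has met the back stop: the TCP has stalled and the force is rising. I'll release and lift straight out.

move_arm(
  rows=[0,0,0,0,0,0,0.035,0,0,0,0,0,0,0.035,0,0,0,0,0,0,0.035,0,0,0,0,0,0,0.035,0,0,0,0,0,0.01,0.035,0,0,0,0,0,0.02,0.035,0,0,0,0,0,0.03,0.035,0,0,0,0,0,0.03,0.035],
)

```text
time: 25.0
tcp_pos: [0.6399, 0.1953, 0.3133]
ee_rot: [-0.682, 0.732, 0.0, -0.001]
ft_force: [0.0, 0.3, 0.5]
finger_gap: 0.035
gripper_force: 0.0
```

move_arm(
  rows=[0,0,0,-0.01,0,0.03,0.035,0,0,0,-0.03,0,0.03,0.035,0,0,0,-0.03,0,0.02,0.035,0,0,0,-0.03,0,0.01,0.035,0,0,0,-0.035,0,0,0.035,0,0,0,-0.035,0,0,0.035,0,0,0,-0.03,0,0,0.035,0,0,0,0,0,0,0.035],
)

```text
time: 25.67
tcp_pos: [0.436, 0.1955, 0.4035]
ee_rot: [-0.682, 0.731, 0.001, -0.001]
ft_force: [-0.7, -0.5, 0.6]
finger_gap: 0.0352
gripper_force: 0.0
```

```bash
python3 - <<'E'
from h import *
st()
ims=[]
for c in('top','side'):
    ims.append(snap(c,'fin'+c)); sp(c,'bin_b',6); sp(c,'slim_mid',2); sp(c,'slim_lip',5);sp(c,'slim_rim',5); sp(c,'elbow0',4)
def crop(c,i):
    p=proj(c,[[.59,.2,.05]])[0]; x,y=p.astype(int); return cv2.resize(i[y-60:y+60,x-60:x+60],(400,400),interpolation=cv2.INTER_CUBIC)
cv2.imwrite('pics/fin.png',np.hstack([crop('top',ims[0]),crop('side',ims[1])])[:,:,::-1])
E
```

```text
t 25.67 tcp [0.436  0.1955 0.4035] q [-0.682  0.731  0.001 -0.001] j [ 0.28 -0.07 -0.02  1.62  0.   -1.22] gap 0.035209504556859644 F [-0.7 -0.5  0.6] 0.0
top bin_b pt [ 0.595  0.278 -0.001] 0.8
top bin_b pt [ 0.584  0.118 -0.003] 0.72
top bin_b pt [0.589 0.154 0.001] 0.57
top slim_mid pt [0.593 0.194 0.036] 0.63
top slim_lip pt [0.542 0.194 0.034] 0.55
top slim_rim pt [0.635 0.197 0.08 ] 0.77
top elbow0 pt [ 0.483 -0.389  0.009] 0.65
top elbow0 pt [ 0.454 -0.351  0.012] 0.5
top elbow0 pt [ 0.497 -0.356  0.009] 0.46
side bin_b pt [ 0.597  0.284 -0.001] 0.93
side bin_b pt [0.596 0.242 0.001] 0.83
side bin_b pt [0.584 0.16  0.001] 0.62
side slim_mid pt [0.597 0.198 0.04 ] 0.66
side slim_lip pt [0.542 0.199 0.036] 0.91
side slim_rim pt [0.638 0.194 0.078] 0.7
side elbow0 pt [ 0.495 -0.352  0.012] 0.58
side elbow0 pt [ 0.453 -0.356  0.016] 0.57
side elbow0 pt [ 0.483 -0.391  0.014] 0.55
```

View pics/fin.png

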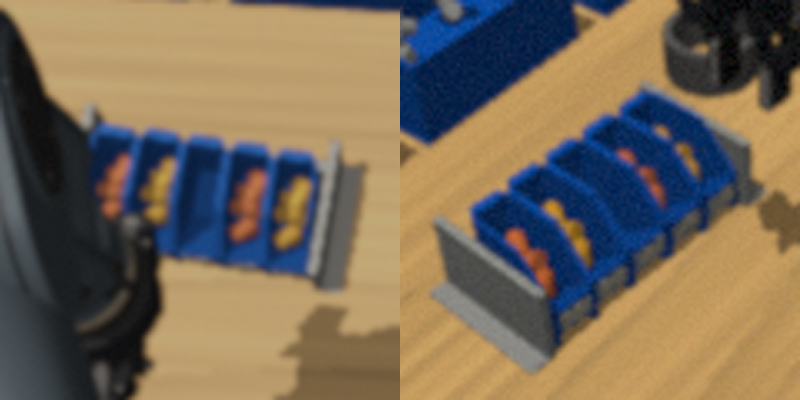

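The empty slim bin (second picture, about (600,180)) stands flush in the middle of the upright, square row, and the networks still place all three elbows in the wide bin. I'll hand the job in.

```bash
python3 -c "
from workcell import ctrl
print(ctrl.sign_off())"
```

```text
the job is handed in; nothing more can be done
None
```

The job is handed in after about 26 s of robot time: all three elbows lie in the wide bin, and the empty slim bin stands in the middle of the row against the back stop, low front out; the four other bins are still upright and no bystander was touched, though the sign-off returned no verdict.

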